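# Clamp a lino block in the carving jig

## Robot

A 7-joint arm with a two-finger parallel gripper is mounted at the origin on a cart in front of the work surface, level with it; the furniture and walls round the work are solid. World frame = base frame: x ahead of the robot, y to its left, z up, the work surface at z = 0. Lengths are in m, angles in rad, forces in N, time in s.
With the tool pointing down it reaches from about 0.425 to 0.925 m from the base axis. Payload 6.8 kg.
Tool frame: the origin (TCP) lies on the centre line of the jaws, within the pads' length; the fingertips stand 17 mm ahead of it and the grasp point (between the pads) lies 2 mm behind it; z points along the fingers, x is the direction in which the jaws open and shut, and the axes are right-handed (so a half turn about z gives the same grasp; the last joint's range is limited). The gripper opens to 85 mm and grips with 20 to 120 N. Pads are 22 mm wide; open, the fingers measure 114 mm over their backs; the gripper's body (76 mm by 85 mm) begins 54 mm behind the grasp point. The pads swing forward as they close: fully open they stand 13 mm farther back than shut.
Start: joints at [-1.288, 0.477, 0.022, 1.555, -0.011, 1.109, -0.083], TCP at [0.257, 0.624, 0.248] pointing down, gripper open.
Joint ranges: [-2.96, 2.96], [-0.34, 2.1], [-1.41, 1.46], [0.24, 2.44], [-1.37, 4.51], [0.17, 1.92], [-2.96, 2.96]. Speed limits (rad/s): [2.39, 2.39, 3.14, 3.14, 3.14, 3.14, 3.14].

## Interface

Orientations are given as a rotation vector (axis times angle).
In Python, from bench import r gives the robot as it stands.
- The arm moves only by the tool arm_command, never from a script. Its argument "increments" is a list of rows, each a list of 3 entries, a list of its own where there are three numbers: the shift along the world's x, y, z in m, then the turn, a rotation vector about the world's x, y, z in rad, then the opening in per cent of the stroke, from 0 (shut) to 100 (fully open). A call has 1 to 10 rows; each row is the pose to reach, as a shift and turn from the pose commanded when the call began; what a row does not reach only later rows make up. A row lasts 1/10 s, in which the tool goes at most 50 mm and 8.59 degrees, less where a joint would pass 70% of its speed; a pose out of reach is approached as far as the arm can. A call with a gripper value outside its range is refused whole. The fingers move at their own pace and stop on an object; "newtons" is the grip in N (left out, the last holds). Time passes only in rows, so rows that repeat a pose let the fingers close. It gives the time, the measured TCP pose, the force and the opening at its end, in the units of the state.
- r.get_obs(): the state, without advancing time (a new reading comes with each control period).
- r.grab_frame(name): name is "scene" or "top"; returns the picture (384x512x3 uint8, blue, green, red); there is no depth.
- r.camera_model(name): a dict with "camera_matrix" (3x3 intrinsics, pixels), "camera_from_world" (4x4, takes a point from world to camera coordinates). Camera axes: x right, y down, z forward; pixel columns grow to the right and rows downward; lengths in m; the calibration is good to about 2 mm. A picture is of the moment at which its call begins. camera_model takes no time and is no camera call.
- r.hand_in(): hands the job in, once; it reports no verdict.
The state is a dict: "clock": time; "joints": joint angles; "qvel": joint speeds; "tau": joint torques, N m; "tcp_pos": TCP position; "orientation": TCP orientation; "contact_force": force on the tool from outside, world axes, zero at the start; "moment": the same for the moment, N m; "grip_width": finger opening in m.
Only numpy, scipy, OpenCV 4.12 (cv2) and the standard library are available. Lean on these libraries where they do the work, as an engineer would, in place of code of your own. Each camera call takes 0.05 s, during which the arm holds its last target. There are 200 camera calls.

## Task

Load the lino block into the carving jig without picking it up: with one fingertip press the thumb plate down to hold the sprung flap open, and with the other fingertip push the block along its channel, under the open flap, until it is fully home against the end stop. Keep the flap held open until the block is home, so that it does not scrape the carved face, then let the flap close on the block and move clear. Push or touch only, never lift the block, and leave the other things on the table where they are.

Things in the scene. Friction and masses are not known exactly. Their poses are not given: they have to be found in the camera images.
- jig: Plywood carving jig fixed to the table: a flat bed with a straight channel between a left fence and a low right rail, and a stop across its far end. Origin: under the bed, 4 above the table; x: the way the block is pushed in (away from the robot), y: left, towards the thumb plate, z up. All figures here are mm in this frame. Bed x -120..147, y -68..92, top z 10. Rail: inner face y -34.5, top z 20.
- fence (a point): Middle of the left fence's inner face, at bed level: jig x -20, y 33.5, z 10. The fence is 10 thick, runs along x -118..78 as the rail does, top z 26. Above it, along x at y 38.5, z 34, lies the flap's hinge rod in three steel bearings whose tops are at z 41.
- end_stop (a point): Middle of the end stop's near face, at bed level: jig x 78, y 0, z 10. The stop is 100 long (y), 15 thick, top z 26; behind it is a tool ledge. With the block fully home its origin is at jig x 50, y -2..1 (the channel is 68 wide), z 10, and its near face at x 22, which is 8 short of the flap's near edge.
- block: Loose lino block: plywood with a dark lino face half carved with a leaf, 56 (x) by 64 (y) by 23 mm high, 0.11 kg (varies by a third). Origin: centre of its underside; axes about those of the jig. It starts flat on the bed in the near part of the channel, its far face 15 to 48 short of the flap.
- flap (a joint): Angle of the sprung flap, rad. 0: closed, a block cannot pass. About 0.385: resting on a block. 0.60: fully open, at its stop, lip 10 mm above a block's face; from 0.5 a block passes with 5 mm to spare. Pressing the thumb plate down opens it; a spring always closes it, with 0.06 N m at 0 rising to 0.13 N m at 0.60 (about 5 N on the middle of the thumb plate).
- thumb_plate (a point): Top of the thumb plate, midway across it, at jig x -60; moves with the flap. The plate is a ribbed steel strip left of the fence, 36 wide, x -115..74: a fingertip may press anywhere along it and slide along it. Closed it slopes up to the left by 0.6 rad, this point at y 71, z 37; fully open it is level, top z 18, y 49..85, with a bead 0.7 proud on the outer edge.
- flap_lip (a point): Near end of the rubber lip under the flap, at jig x 30, y -2 to -5; moves with the flap. The flap's wing is a steel plate from the hinge rod across the channel to y -7, x 30..74, never higher than z 56. Lip underside at z 17 closed, 33 on a block, 43 fully open.
- gouge: Bystander: lino gouge with a wooden mushroom handle, 107 mm long, 25 high, on the ledge behind the end stop. Origin at mid length, underside.
- green_pencil: Bystander: pencil, 150 mm long, on the ledge behind the end stop. Origin at its centre, underside.
- eraser: Bystander: eraser 23x60x13 mm, on the table right of the jig. Origin at its centre, underside.
- ink_red: Bystander: round dark red ink bottle 43 mm across, 60 high, standing left of the jig. Origin at the centre of its foot.
- brayer: Bystander: ink roller 99x185x33 mm, right of the jig. Origin at its middle on the table.
- glue: Bystander: glue stick 26 mm across, 89 high, standing left of the jig. Origin at the centre of its foot.
Things that resemble listed ones, but are neither listed nor needed, are in the scene too. There is more than one size of the block; the one meant has the size given above.

How it is judged:
By the outcome, as a careful person would: the job done as asked, in the order asked, and still so for the second after the job is handed in, with the robot touching nothing.
It also fails if it takes over 51 s, if anything falls off the work surface, if the arm or the gripper's body presses on something with over 40 N, if the wrist force passes 120 N, or if a joint passes its speed limit or range.

## Working session

There is one attempt and no reset: what is moved stays moved. The work goes in short steps, Python scripts to look and compute and a tool call to move; the robot and the scene stay as the last step left them, time stands still between calls to the robot, and variables do not carry over. Pictures are saved under pics/ and viewed, about 8 in all and at most 12, crops included, and the job is handed in when it is done.

Besides the shell and the picture viewer there is one more tool, called after "Call:" by a JSON object that holds its "name" and its "arguments". arm_command: Moves the arm, as the interface text tells. Its arguments: {"type":"object","properties":{"increments":{"type":"array","items":{"type":"array"}},"newtons":{"type":"number"}},"required":["increments"]}

```bash
mkdir -p pics; ls
python3 - <<'E'
from bench import r
import cv2,numpy as np
np.set_printoptions(precision=4,suppress=True)
for n in("scene","top"):
    cv2.imwrite(f"pics/{n}0.png",r.grab_frame(n)); m=r.camera_model(n); print(n,m["camera_matrix"],m["camera_from_world"])
print(r.get_obs())
E
```

```text
pics
scene [[418.7668   0.     255.6349]
 [  0.     418.7668 193.2299]
 [  0.       0.       1.    ]] [[ 0.6139 -0.7893  0.0111 -0.438 ]
 [-0.5802 -0.4607 -0.6717  0.3721]
 [ 0.5353  0.4059 -0.7408  1.0434]
 [ 0.      0.      0.      1.    ]]
top [[407.1682   0.     250.712 ]
 [  0.     407.1682 190.2119]
 [  0.       0.       1.    ]] [[-0.0536 -0.9986 -0.0019 -0.0645]
 [-0.9781  0.0529 -0.2012  0.6258]
 [ 0.201  -0.0089 -0.9795  1.1076]
 [ 0.      0.      0.      1.    ]]
{'clock': 0.1, 'joints': array([-1.2881,  0.4777,  0.0223,  1.5563, -0.0115,  1.1093, -0.0831]), 'qvel': array([-0.0006, -0.0022,  0.0021, -0.0027,  0.0002, -0.0008,  0.0003]), 'tau': array([  0.0049, -59.7762,   1.614 , -28.1953,   0.0129,   0.005 ,
         0.    ]), 'tcp_pos': array([0.2569, 0.6236, 0.2474]), 'orientation': array([ 2.6096,  1.7473, -0.0021]), 'contact_force': array([ 0.8447, -0.2467, -0.1313]), 'moment': array([ 0.006 ,  0.0047, -0.019 ]), 'grip_width': 0.08534853256648967}
```

View pics/top0.png

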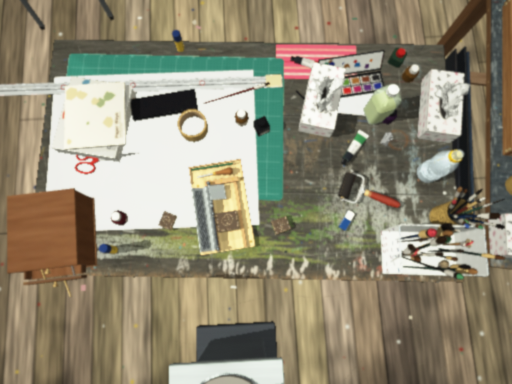

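View pics/scene0.png

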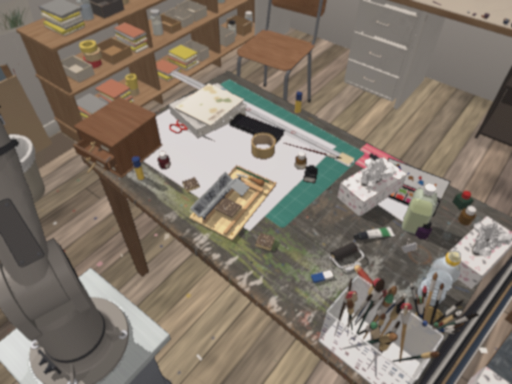

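The pictures show the jig at about (222,205) top and (233,200) scene. Look-alike blocks lie on the table at top (168,219) and (281,226). The block in the channel is at about (229,219). I'll enlarge the jig in both views.

Run:
```python
import cv2
a=cv2.imread("pics/top0.png")[150:262,155:295]; b=cv2.imread("pics/scene0.png")[155:255,175:290]
cv2.imwrite("pics/topc.png",cv2.resize(a,None,fx=5.5,fy=5.3*5.5/5.3,interpolation=cv2.INTER_CUBIC)[:600])
cv2.imwrite("pics/scenec.png",cv2.resize(b,None,fx=6,fy=6,interpolation=cv2.INTER_CUBIC))
```

```text
(no output)
```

View pics/topc.png

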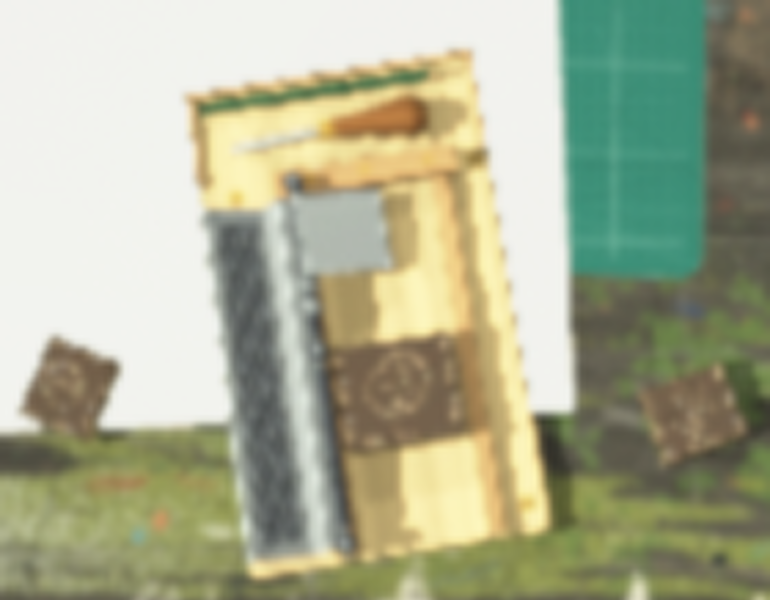

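View pics/scenec.png

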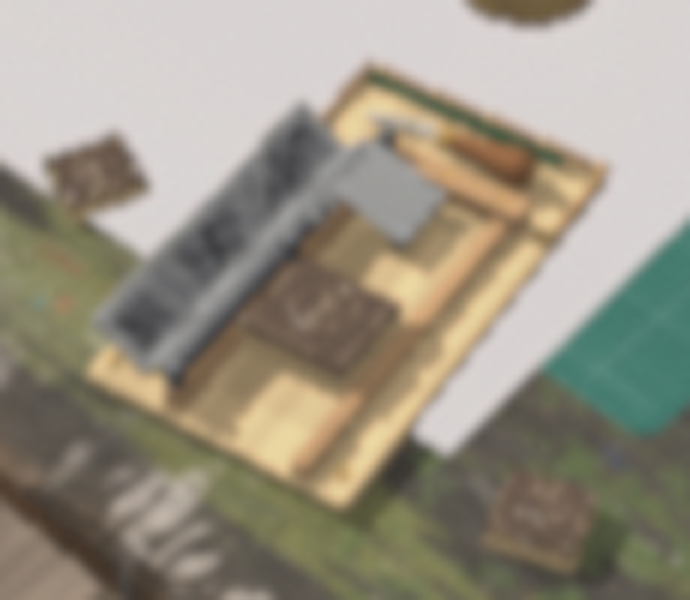

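```bash
cat > h.py <<'E'
import numpy as np, cv2
from scipy.optimize import least_squares
from bench import r
C={n:r.camera_model(n) for n in("scene","top")}
def proj(n,P):
    M=C[n]["camera_from_world"]; q=np.atleast_2d(P)@M[:3,:3].T+M[:3,3]; q=q@C[n]["camera_matrix"].T
    return q[:,:2]/q[:,2:]
def Rz(a): c,s=np.cos(a),np.sin(a); return np.array([[c,-s,0],[s,c,0],[0,0,1]])
def j2w(p,J): return np.atleast_2d(p)/1000@Rz(J[3]).T+J[:3]
def fit(pts,uv,x0):
    return least_squares(lambda J:np.concatenate([(proj(n,j2w(pts,J))-uv[n]).ravel() for n in uv]),x0,loss='soft_l1')
def un(p,s,o): return (np.array(p,float)+.5)/s-.5+o
E
python3 - <<'E'
from h import *
np.set_printoptions(precision=4,suppress=True)
T=lambda p:un(p,5.5,[155,150]); S=lambda p:un(p,6,[175,155])
bed=np.array([[147,92,10],[147,-68,10],[-120,-68,10],[-120,92,10.]])
uv={"top":T([(190,97),(470,52),(548,532),(255,572)]),"scene":S([(370,68),(605,172),(345,508),(92,368)])}
f=fit(bed,uv,[.6,.05,.004,.1]); print("jig",f.x,f.fun.reshape(-1,2))
bl=np.array([[28,32,23],[28,-32,23],[-28,-32,23],[-28,32,23.]])
uvb={"top":T([(328,348),(462,335),(480,432),(342,452)]),"scene":S([(300,262),(402,312),(335,370),(245,325)])}
g=fit(bl,uvb,[.55,.05,.014,.1]); print("block",g.x,g.fun.reshape(-1,2))
print("block in jig",(g.x[:3]-f.x[:3])@Rz(f.x[3])*1000, g.x[3]-f.x[3])
for n,un_ in(("top",(5.5,[155,150])),("scene",(6,[175,155]))):
    for nm,p in(("wing near right",(30,-7,27)),("plate near out",(-115,86,47)),("plate far out",(74,86,47)),("stop right near top",(78,-50,26))):
        print(n,nm,((proj(n,j2w(p,f.x))[0]-un_[1])*un_[0]).round())
E
```

```text
jig [ 0.578  -0.0214  0.009   0.1096] [[-0.8272 -0.7666]
 [ 0.4875 -0.8968]
 [ 0.7769 -0.8433]
 [-0.4661  0.9357]
 [-0.1434 -0.0797]
 [ 0.934   0.4965]
 [-0.4889 -0.0163]
 [-1.448   0.9062]]
block [ 0.5395 -0.0267  0.0179  0.0755] [[ 1.2944 -0.1193]
 [-1.1715 -0.5718]
 [-2.0657  0.8874]
 [ 0.9212  0.1193]
 [ 0.4147 -0.7435]
 [ 0.1087 -0.3983]
 [ 0.6696  1.6418]
 [-1.2422  0.0379]]
block in jig [-38.8801  -1.1233   8.9547] -0.03417822039860528
top wing near right [391. 262.]
top plate near out [252. 560.]
top plate far out [202. 203.]
top stop right near top [457. 164.]
scene wing near right [400. 241.]
scene plate near out [ 89. 323.]
scene plate far out [301.  99.]
scene stop right near top [517. 218.]
```

Run:
```python
from h import *
np.set_printoptions(precision=4,suppress=True)
T=lambda p:un(p,5.5,[155,150]); S=lambda p:un(p,6,[175,155])
P=np.array([[147,92,10],[147,-68,10],[-120,-68,10],[-120,92,10.],[30,-7,26],[-115,86,47],[74,86,47],[78,-50,26]])
uv={"top":T([(190,97),(470,52),(548,532),(255,572),(392,268),(248,558),(205,210),(460,170)]),
"scene":S([(370,68),(605,172),(345,508),(92,368),(403,245),(95,325),(300,103),(520,217)])}
f=least_squares(lambda J:np.concatenate([(proj(n,j2w(P,[J[0],J[1],.004,J[2]]))-uv[n]).ravel() for n in uv]),[.58,-.02,.1],loss='soft_l1')
J=[f.x[0],f.x[1],.004,f.x[2]];print("jig",J,abs(f.fun).max());np.save("J.npy",J)
bl=np.array([[28,32,23],[28,-32,23],[-28,-32,23],[-28,32,23.]])
uvb={"top":T([(328,348),(462,335),(480,432),(342,452)]),"scene":S([(300,262),(402,312),(335,370),(245,325)])}
g=least_squares(lambda b:np.concatenate([(proj(n,j2w(bl,[b[0],b[1],.014,b[2]]))-uvb[n]).ravel() for n in uvb]),[.54,-.02,.1])
print("block",g.x,(np.r_[g.x[:2],.014]-J[:3])@Rz(J[3])*1000)
for t,s in(((75,190),(158,125)),((80,268),(115,160)),((8,195),(120,100))):
    print("cab",least_squares(lambda p:np.r_[proj("top",p)[0]-t,proj("scene",p)[0]-s],[.5,.4,.1]).x)
for s in((-85,-8,18),(-85,67,18),(11,-8,18)): print(s,j2w(s,J))
```

```text
jig [np.float64(0.5794666172557099), np.float64(-0.01990326557873602), 0.004, np.float64(0.10788277429838909)] 1.3384139633206757
block [ 0.5409 -0.0261  0.0826] [-39.0289  -2.0095  10.    ]
cab [0.6474 0.3965 0.0834]
cab [0.4312 0.3728 0.0864]
cab [0.6314 0.5613 0.126 ]
(-85, -8, 18) [[ 0.4958 -0.037   0.022 ]]
(-85, 67, 18) [[0.4877 0.0376 0.022 ]]
(11, -8, 18) [[ 0.5913 -0.0267  0.022 ]]
```

Call:
{"name": "arm_command", "arguments": {"increments": [[[0.2315,-0.62,-0.05],[0,0,0.4987],68],[[0.2315,-0.62,-0.05],[0,0,0.4987],68],[[0.2315,-0.62,-0.05],[0,0,0.4987],68],[[0.2315,-0.62,-0.05],[0,0,0.4987],68],[[0.2315,-0.62,-0.05],[0,0,0.4987],68],[[0.2315,-0.62,-0.05],[0,0,0.4987],68],[[0.2315,-0.62,-0.05],[0,0,0.4987],68],[[0.2315,-0.62,-0.05],[0,0,0.4987],68],[[0.2315,-0.62,-0.05],[0,0,0.4987],68],[[0.2315,-0.62,-0.05],[0,0,0.4987],68]]}}

```text
clock: 1.1
tcp_pos: [0.4317, 0.155, 0.2105]
orientation: [-2.098, -2.338, -0.0]
contact_force: [1.7, 0.5, -0.3]
grip_width: 0.058
```

Call:
{"name": "arm_command", "arguments": {"increments": [[[0.0567,-0.1525,-0.06],[0,0,0],68],[[0.0567,-0.1525,-0.06],[0,0,0],68],[[0.0567,-0.1525,-0.06],[0,0,0],68],[[0.0567,-0.1525,-0.06],[0,0,0],68],[[0.0567,-0.1525,-0.06],[0,0,0],68],[[0.0567,-0.1525,-0.06],[0,0,0],68]]}}

```text
clock: 1.7
tcp_pos: [0.4879, 0.0046, 0.1503]
orientation: [-2.099, -2.336, 0.001]
contact_force: [0.8, 0.6, -0.4]
grip_width: 0.058
```

Run:
```python
from h import *
J=np.load("J.npy"); o=r.get_obs(); print(o["tcp_pos"],o["orientation"],o["joints"],o["contact_force"],(o["tcp_pos"]-J[:3])@Rz(J[3])*1000)
t=r.grab_frame("top")[140:270,150:300];s=r.grab_frame("scene")[125:255,155:305]
cv2.imwrite("pics/p1.png",cv2.resize(np.vstack([s]),None,fx=5,fy=4.6,interpolation=cv2.INTER_CUBIC))
```

```text
[0.48789949 0.00461399 0.15034483] [-2.09894659e+00 -2.33637923e+00  9.59082082e-04] [-0.32191868  0.30302246  0.21878973  2.09800985 -0.09543597  0.75066412
  1.63490735] [ 0.78907201  0.586063   -0.35713814] [-88.39492302  34.23408738 146.34483115]
```

View pics/p1.png

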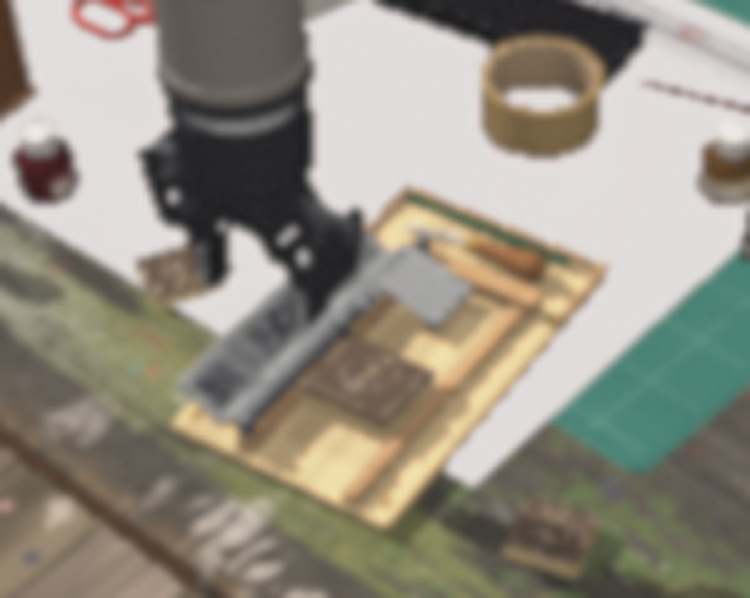

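The scene crop shows the fingers above the jig, with tips at crop (215,280) and (320,310). The plate side and channel side look right. I'll descend to just above the plate and check the alignment.

Call:
{"name": "arm_command", "arguments": {"increments": [[[0.0005,-0.001,-0.035],[0,0,0],68],[[0.0005,-0.001,-0.065],[0,0,0],68],[[0.0005,-0.001,-0.065],[0,0,0],68]]}}

```text
clock: 2.1
tcp_pos: [0.4861, 0.0051, 0.0833]
orientation: [-2.092, -2.338, 0.006]
contact_force: [-0.5, 0.5, -0.0]
grip_width: 0.0582
```

Run:
```python
from h import *
J=np.load("J.npy"); o=r.get_obs(); j=(o["tcp_pos"]-J[:3])@Rz(J[3])*1000; print(o["tcp_pos"],o["contact_force"],j)
t=r.grab_frame("top")[150:262,165:275];s=r.grab_frame("scene")[145:257,175:285]
for n,o_ in(("top",(165,150)),("scene",(175,145))):
    for y in(36,-36): print(n,y,((proj(n,j2w(j+[0,y,-17],J))[0]-o_)*3.6).round(), ((proj(n,j2w(j+[11,y-7*np.sign(y)*-1,-17],J))[0]-o_)*3.6).round())
cv2.imwrite("pics/p2.png",cv2.resize(np.hstack([t,s]),None,fx=3.6,fy=3.6,interpolation=cv2.INTER_CUBIC))
```

```text
[0.48612805 0.00506929 0.08329671] [-0.4556125   0.48895153 -0.02362878] [-90.10703525  34.8774694   79.29670891]
top 36 [140. 329.] [129. 316.]
top -36 [231. 314.] [238. 298.]
scene 36 [ 84. 208.] [ 85. 196.]
scene -36 [154. 243.] [169. 238.]
```

View pics/p2.png

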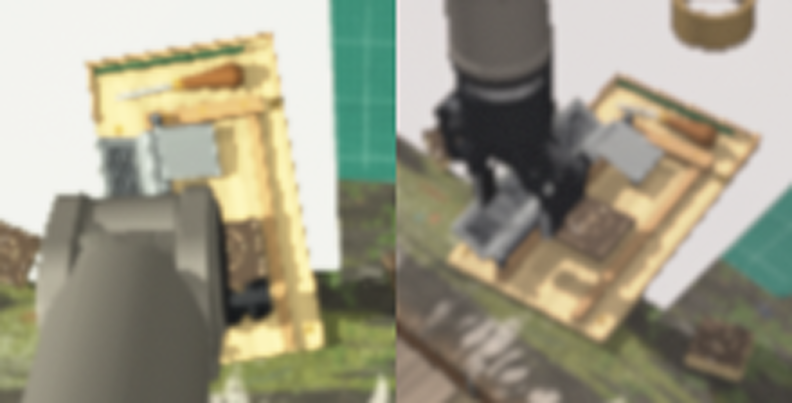

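Call:
{"name": "arm_command", "arguments": {"increments": [[[0.001,-0.001,-0.015],[0,0,0],68],[[0.001,-0.001,-0.025],[0,0,0],68],[[0.001,-0.001,-0.033],[0,0,0],68],[[0.001,-0.001,-0.038],[0,0,0],68],[[0.001,-0.001,-0.038],[0,0,0],68]]}}

```text
clock: 2.7
tcp_pos: [0.49, 0.0027, 0.0476]
orientation: [2.098, 2.338, 0.0]
contact_force: [0.4, -0.4, 2.1]
grip_width: 0.058
```

Call:
{"name": "arm_command", "arguments": {"increments": [[[0,0,-0.003],[0,0,0],68],[[0,0,-0.005],[0,0,0],68],[[0,0,-0.005],[0,0,0],68]]}}

```text
clock: 3.0
tcp_pos: [0.4901, 0.0021, 0.0428]
orientation: [2.099, 2.337, 0.0]
contact_force: [0.2, -1.6, 3.3]
grip_width: 0.0583
```

Run:
```python
from h import *
J=np.load("J.npy"); o=r.get_obs(); j=(o["tcp_pos"]-J[:3])@Rz(J[3])*1000; print(o["tcp_pos"],o["contact_force"],o["moment"],j)
t=r.grab_frame("top")[165:235,180:250];s=r.grab_frame("scene")[150:240,180:290]
cv2.imwrite("pics/p3.png",cv2.resize(s,None,fx=6.5,fy=6.5,interpolation=cv2.INTER_CUBIC))
```

```text
[0.49005324 0.00205098 0.04277581] [ 0.16986035 -1.58386738  3.34857417] [-0.32381083 -0.05757186  0.01449375] [-86.52966102  31.45407022  38.77581175]
```

View pics/p3.png

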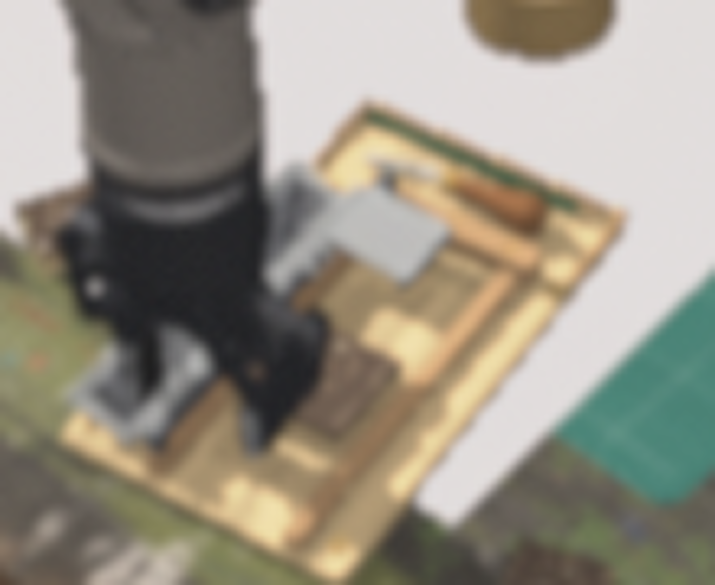

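The flap is partly open, and the block finger is behind the block with its tip at crop (258,445). I'll keep pressing until I feel the open stop.

Call:
{"name": "arm_command", "arguments": {"increments": [[[0,0,-0.002],[0,0,0],68],[[0,0,-0.004],[0,0,0],68],[[0,0,-0.004],[0,0,0],68]]}}

```text
clock: 3.4
tcp_pos: [0.4902, 0.001, 0.0388]
orientation: [2.099, 2.335, -0.0]
contact_force: [0.5, -5.5, 6.0]
grip_width: 0.0584
```

Call:
{"name": "arm_command", "arguments": {"increments": [[[0,-0.001,-0.001],[0,0,0],68],[[0,-0.001,-0.002],[0,0,0],68],[[0,-0.001,-0.002],[0,0,0],68]]}}

```text
clock: 3.7
tcp_pos: [0.4903, 0.0001, 0.037]
orientation: [2.099, 2.335, -0.0]
contact_force: [0.7, -5.6, 7.8]
grip_width: 0.0581
```

Run:
```python
from h import *
J=np.load("J.npy"); o=r.get_obs(); j=(o["tcp_pos"]-J[:3])@Rz(J[3])*1000; print(o["tcp_pos"],o["contact_force"],o["moment"],j)
t=r.grab_frame("top")[170:220,180:235];s=r.grab_frame("scene")[160:210,215:270]
cv2.imwrite("pics/p4.png",np.hstack([cv2.resize(i,None,fx=7,fy=7,interpolation=cv2.INTER_CUBIC) for i in(t,s)]))
for th in(0,.25,.4,.5,.6):
    for x in(30,74):
        # wing top near y-7: closed z ~ 26; lever from hinge (38.5,34)
        d=np.array([-45.5,-8.]);c,s_=np.cos(-th),np.sin(-th);e=[c*d[0]-s_*d[1],s_*d[0]+c*d[1]]
        p=(x,38.5+e[0],34+e[1]); print(th,x,np.round(p,1),*[((proj(n,j2w(p,J))[0]-o_)*7+a).round() for n,o_,a in(("top",(180,170),(0,0)),("scene",(215,160),(385,0)))])
```

```text
[4.90323779e-01 9.61686143e-05 3.69672469e-02] [ 0.71302295 -5.63771445  7.80715053] [-1.0381085   0.01493275  0.02108141] [-86.47117607  29.48149606  32.96724686]
0 30 [30. -7. 26.] [320. 193.] [572. 252.]
0 74 [74. -7. 26.] [305.  93.] [623. 193.]
0.25 30 [30.  -7.6 37.5] [320. 188.] [573. 236.]
0.25 74 [74.  -7.6 37.5] [304.  87.] [624. 176.]
0.4 30 [30.  -6.5 44.4] [316. 185.] [571. 225.]
0.4 74 [74.  -6.5 44.4] [301.  83.] [623. 165.]
0.5 30 [30.  -5.3 48.8] [313. 184.] [568. 217.]
0.5 74 [74.  -5.3 48.8] [297.  81.] [620. 157.]
0.6 30 [30.  -3.6 53.1] [308. 183.] [565. 209.]
0.6 74 [74.  -3.6 53.1] [292.  80.] [617. 149.]
```

View pics/p4.png

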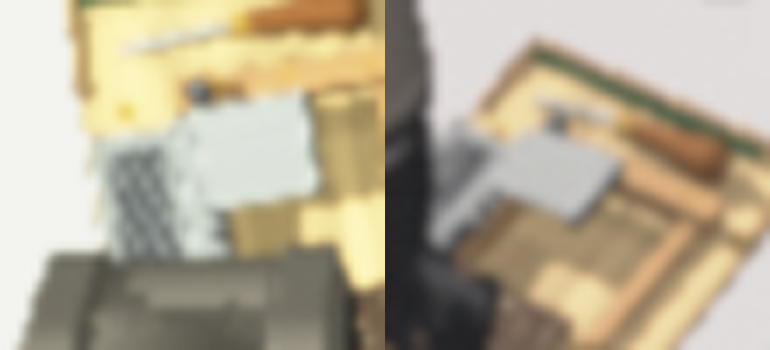

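The wing corner is at crop (575,222), against about 250 when closed, so the flap angle is about 0.42. It needs roughly 5 mm more.

Call:
{"name": "arm_command", "arguments": {"increments": [[[0,0,-0.002],[0,0,0],68],[[0,0,-0.004],[0,0,0],68],[[0,0,-0.004],[0,0,0],68]]}}

```text
clock: 4.1
tcp_pos: [0.4905, -0.0015, 0.0339]
orientation: [2.1, 2.333, -0.001]
contact_force: [-1.7, -11.0, 20.6]
grip_width: 0.0578
```

Run:
```python
from h import *
J=np.load("J.npy"); o=r.get_obs(); j=(o["tcp_pos"]-J[:3])@Rz(J[3])*1000; print(o["contact_force"],o["moment"],j)
t=r.grab_frame("top")[170:220,180:235];s=r.grab_frame("scene")[160:210,215:270]
cv2.imwrite("pics/p5.png",np.hstack([cv2.resize(i,None,fx=7,fy=7,interpolation=cv2.INTER_CUBIC) for i in(t,s)]))
```

```text
[ -1.65690281 -11.04218845  20.6328163 ] [-1.74767701  0.67635112  0.16717686] [-86.41432522  27.9183678   29.88861096]
```

View pics/p5.png

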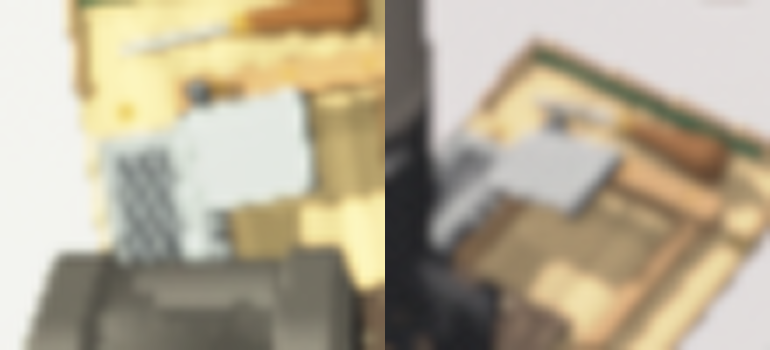

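The flap is about 0.55–0.6 open and the force jump marks its stop. I'll ease off a little before sliding.

Call:
{"name": "arm_command", "arguments": {"increments": [[[0,-0.001,0.0006],[0,0,0],68],[[0,-0.0015,0.0008],[0,0,0],68],[[0,-0.0015,0.0008],[0,0,0],68]]}}

```text
clock: 4.5
tcp_pos: [0.4905, -0.0016, 0.0342]
orientation: [2.099, 2.334, 0.0]
contact_force: [-0.4, -7.5, 10.6]
grip_width: 0.0583
```

Call:
{"name": "arm_command", "arguments": {"increments": [[[0.005,0.0005,0],[0,0,0],68],[[0.01,0.0011,0],[0,0,0],68],[[0.015,0.0016,0],[0,0,0],68],[[0.02,0.0022,0],[0,0,0],68],[[0.025,0.0027,0],[0,0,0],68],[[0.03,0.0032,0],[0,0,0],68]]}}

```text
clock: 5.1
tcp_pos: [0.4931, -0.0014, 0.0314]
orientation: [-2.07, -2.312, 0.06]
contact_force: [-69.9, -13.8, 86.6]
grip_width: 0.0581
```

Call:
{"name": "arm_command", "arguments": {"increments": [[[-0.02,-0.0022,0.003],[0,0,0],68],[[-0.032,-0.0034,0.003],[0,0,0],68],[[-0.032,-0.0034,0.003],[0,0,0],68]]}}

```text
clock: 5.4
tcp_pos: [0.4865, -0.0002, 0.0369]
orientation: [-2.098, -2.337, -0.0]
contact_force: [-2.5, -1.9, 5.0]
grip_width: 0.0581
```

Run:
```python
from h import *
J=np.load("J.npy"); o=r.get_obs(); j=(o["tcp_pos"]-J[:3])@Rz(J[3])*1000; print(o["contact_force"],o["moment"],o["orientation"],j)
t=r.grab_frame("top")[170:240,180:260];s=r.grab_frame("scene")[155:235,180:270]
cv2.imwrite("pics/p6.png",np.hstack([cv2.resize(i,(400,400),interpolation=cv2.INTER_CUBIC) for i in(t,s)]))
```

```text
[-2.49318837 -1.86267174  5.03030051] [-0.41408003  0.4362052   0.07654255] [-2.09837902e+00 -2.33744304e+00 -2.36379580e-04] [-90.26160622  29.62628074  32.8575319 ]
```

View pics/p6.png

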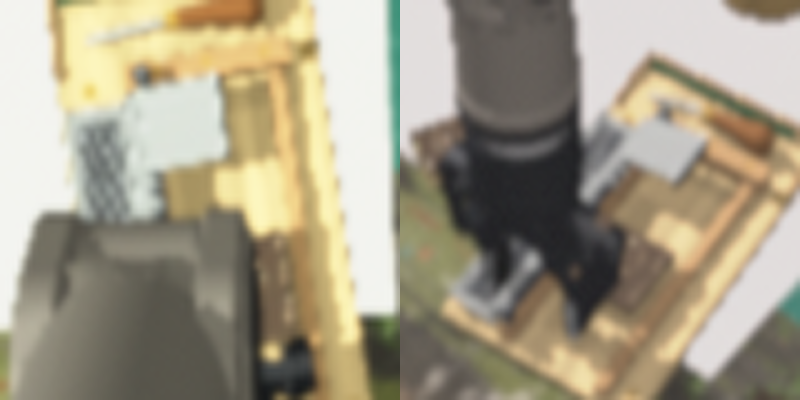

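The crop shows the finger, at scene-half (575,325), still behind the unmoved block with the flap partly open. A jam then: pad friction of about 0.8–0.9 against the hard plate stop. I'll re-press farther out on the plate, where the lever is longer, so the force stays soft and away from the stop, and slide in small steps.

Call:
{"name": "arm_command", "arguments": {"increments": [[[0,0,0.02],[0,0,0],68],[[0,0,0.035],[0,0,0],68],[[0,0.0086,0.035],[0,0,0],68],[[0,0.0086,0.035],[0,0,0],68]]}}

```text
clock: 5.9
tcp_pos: [0.4875, 0.0104, 0.0711]
orientation: [-2.095, -2.34, -0.001]
contact_force: [-0.6, -0.2, 0.2]
grip_width: 0.0583
```

Run:
```python
from h import *
J=np.load("J.npy"); o=r.get_obs(); j=(o["tcp_pos"]-J[:3])@Rz(J[3])*1000; print(o["contact_force"],o["moment"],o["orientation"],j)
```

```text
[-0.5734946  -0.24795559  0.18918459] [-0.00741851  0.07132307 -0.06545537] [-2.09519529e+00 -2.33974001e+00 -1.10258157e-03] [-88.13237001  40.02411147  67.10847317]
```

Call:
{"name": "arm_command", "arguments": {"increments": [[[0,-0.0015,-0.012],[0,0,0],68],[[0,-0.0015,-0.022],[0,0,0],68],[[0,-0.0015,-0.03],[0,0,0],68],[[0,-0.0015,-0.032],[0,0,0],68],[[0,-0.0015,-0.032],[0,0,0],68]]}}

```text
clock: 6.4
tcp_pos: [0.4874, 0.0055, 0.0386]
orientation: [-2.1, -2.336, 0.003]
contact_force: [1.6, -4.9, 4.9]
grip_width: 0.0579
```

Call:
{"name": "arm_command", "arguments": {"increments": [[[0,-0.001,-0.0015],[0,0,0],68],[[0,-0.0015,-0.003],[0,0,0],68],[[0,-0.0015,-0.003],[0,0,0],68]]}}

```text
clock: 6.7
tcp_pos: [0.4875, 0.0045, 0.0362]
orientation: [2.1, 2.337, -0.001]
contact_force: [0.4, -5.1, 6.5]
grip_width: 0.058
```

Call:
{"name": "arm_command", "arguments": {"increments": [[[0.002,0.0002,0],[0,0,0],68],[[0.004,0.0004,0],[0,0,0],68],[[0.005,0.0005,0],[0,0,0],68]]}}

```text
clock: 7.0
tcp_pos: [0.4917, 0.0061, 0.036]
orientation: [-2.097, -2.337, 0.002]
contact_force: [-2.7, -1.6, 4.0]
grip_width: 0.0577
```

Call:
{"name": "arm_command", "arguments": {"increments": [[[0.004,0.0004,0],[0,0,0],68],[[0.008,0.0009,0],[0,0,0],68],[[0.012,0.0013,0],[0,0,0],68]]}}

```text
clock: 7.3
tcp_pos: [0.5048, 0.0076, 0.0363]
orientation: [-2.097, -2.338, 0.0]
contact_force: [-3.9, -0.9, 3.1]
grip_width: 0.058
```

Call:
{"name": "arm_command", "arguments": {"increments": [[[0.004,0.0004,-0.0003],[0,0,0],68],[[0.009,0.001,-0.0004],[0,0,0],68],[[0.014,0.0015,-0.0005],[0,0,0],68],[[0.019,0.002,-0.0005],[0,0,0],68],[[0.024,0.0026,-0.0005],[0,0,0],68],[[0.024,0.0026,-0.0005],[0,0,0],68]]}}

```text
clock: 7.9
tcp_pos: [0.5303, 0.0101, 0.0362]
orientation: [2.097, 2.337, 0.003]
contact_force: [-0.8, 0.5, 3.6]
grip_width: 0.0579
```

Run:
```python
from h import *
J=np.load("J.npy"); o=r.get_obs(); j=(o["tcp_pos"]-J[:3])@Rz(J[3])*1000; print(o["contact_force"],o["moment"],o["orientation"],j)
t=r.grab_frame("top")[165:235,180:250];s=r.grab_frame("scene")[155:225,200:270]
cv2.imwrite("pics/p7.png",np.hstack([cv2.resize(i,(400,400),interpolation=cv2.INTER_CUBIC) for i in(t,s)]))
k=400/70
for th in(.4,.5,.6):
  d=np.array([-45.5,-8.]);c,s_=np.cos(-th),np.sin(-th);e=[c*d[0]-s_*d[1],s_*d[0]+c*d[1]]
  for x in(30,74):
    p=(x,38.5+e[0],34+e[1]); print(th,x,*[((proj(n,j2w(p,J))[0]-o_)*k+a).round() for n,o_,a in(("top",(180,165),(0,0)),("scene",(200,155),(400,0)))])
```

```text
[-0.79616624  0.45120744  3.57168142] [0.0877666  0.24013165 0.06421165] [2.09732757 2.3368892  0.00254466] [-45.63279882  35.07361336  32.15214539]
0.4 30 [258. 180.] [637. 212.]
0.4 74 [246.  97.] [680. 163.]
0.5 30 [255. 179.] [635. 206.]
0.5 74 [243.  95.] [678. 157.]
0.6 30 [251. 178.] [632. 199.]
0.6 74 [239.  94.] [675. 150.]
```

View pics/p7.png

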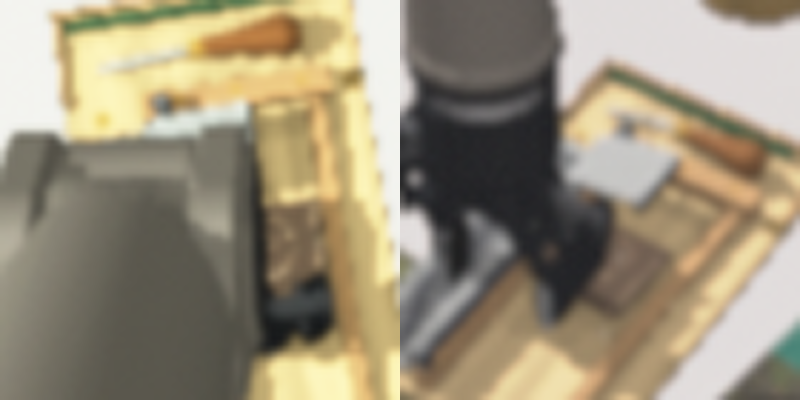

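The block is being pushed cleanly (top-half 295,245), and its far face is just short of the wing. The wing corner at (637,203) gives about 0.52 rad. I'll open a little further before the block passes under.

Call:
{"name": "arm_command", "arguments": {"increments": [[[0.0,0.0,-0.0008],[0,0,0],68],[[0.002,0.0002,-0.0013],[0,0,0],68],[[0.004,0.0004,-0.0013],[0,0,0],68]]}}

```text
clock: 8.3
tcp_pos: [0.531, 0.0094, 0.0343]
orientation: [-2.097, -2.336, 0.005]
contact_force: [-5.6, -1.3, 8.9]
grip_width: 0.0582
```

Call:
{"name": "arm_command", "arguments": {"increments": [[[0.001,0.0001,0.0009],[0,0,0],68],[[0.004,0.0004,0.0008],[0,0,0],68],[[0.008,0.0009,0.0008],[0,0,0],68]]}}

```text
clock: 8.6
tcp_pos: [0.5401, 0.0111, 0.0352]
orientation: [-2.098, -2.337, 0.002]
contact_force: [-3.0, -0.5, 3.2]
grip_width: 0.0579
```

Call:
{"name": "arm_command", "arguments": {"increments": [[[0.005,0.0005,0],[0,0,0],68],[[0.01,0.0011,0],[0,0,0],68],[[0.015,0.0016,0],[0,0,0],68],[[0.02,0.0022,0],[0,0,0],68]]}}

```text
clock: 9.0
tcp_pos: [0.5613, 0.0134, 0.0354]
orientation: [2.098, 2.338, 0.0]
contact_force: [-2.8, -0.5, 3.4]
grip_width: 0.0578
```

Call:
{"name": "arm_command", "arguments": {"increments": [[[0.005,0.0005,-0.0002],[0,0,0],68],[[0.01,0.0011,-0.0002],[0,0,0],68],[[0.015,0.0016,-0.0002],[0,0,0],68],[[0.018,0.0019,-0.0002],[0,0,0],68]]}}

```text
clock: 9.4
tcp_pos: [0.5794, 0.0153, 0.0353]
orientation: [2.098, 2.338, 0.001]
contact_force: [-3.6, -0.3, 3.9]
grip_width: 0.0581
```

Call:
{"name": "arm_command", "arguments": {"increments": [[[0.003,0.0003,0],[0,0,0],68],[[0.005,0.0005,0],[0,0,0],68],[[0.005,0.0005,0],[0,0,0],68]]}}

```text
clock: 9.7
tcp_pos: [0.5842, 0.0158, 0.0353]
orientation: [2.098, 2.338, 0.001]
contact_force: [-3.1, -0.9, 2.5]
grip_width: 0.0582
```

Call:
{"name": "arm_command", "arguments": {"increments": [[[0.002,0.0002,0],[0,0,0],68],[[0.002,0.0002,0],[0,0,0],68]]}}

```text
clock: 9.9
tcp_pos: [0.5845, 0.0157, 0.035]
orientation: [-2.098, -2.336, 0.003]
contact_force: [-7.0, -0.2, 6.0]
grip_width: 0.0582
```

Call:
{"name": "arm_command", "arguments": {"increments": [[[0.002,0.0002,0.0003],[0,0,0],68],[[0.002,0.0002,0.0003],[0,0,0],68],[[0.002,0.0002,0.0003],[0,0,0],68]]}}

```text
clock: 10.2
tcp_pos: [0.5848, 0.0156, 0.035]
orientation: [-2.097, -2.333, 0.006]
contact_force: [-11.4, -0.8, 9.0]
grip_width: 0.0582
```

Run:
```python
from h import *
J=np.load("J.npy"); o=r.get_obs(); j=(o["tcp_pos"]-J[:3])@Rz(J[3])*1000; print(o["contact_force"],o["moment"],o["orientation"],j)
```

```text
[-11.35162858  -0.78004562   8.95154389] [-0.25782512  2.18841786 -0.32044081] [-2.09726312 -2.33339751  0.00649611] [ 9.09461054 34.6962099  31.03543723]
```

Call:
{"name": "arm_command", "arguments": {"increments": [[[0.0015,0.0002,0.0006],[0,0,0],68],[[0.003,0.0003,0.001],[0,0,0],68],[[0.003,0.0003,0.001],[0,0,0],68]]}}

```text
clock: 10.5
tcp_pos: [0.5857, 0.0143, 0.0351]
orientation: [-2.098, -2.33, 0.013]
contact_force: [-13.9, -3.2, 7.0]
grip_width: 0.0581
```

Run:
```python
from h import *
J=np.load("J.npy"); o=r.get_obs(); j=(o["tcp_pos"]-J[:3])@Rz(J[3])*1000; print(o["contact_force"],o["moment"],j)
t=r.grab_frame("top")[165:235,185:255];s=r.grab_frame("scene")[150:220,205:275]
cv2.imwrite("pics/p8.png",np.hstack([cv2.resize(i,(400,400),interpolation=cv2.INTER_CUBIC) for i in(t,s)]))
k=400/70
for nm,p in(("home near-right top",(22,-33,33)),("home near-left top",(22,31,33)),("far-right",(78,-33,33)),("15short near-right",(7,-33,33)),("stop near top right",(78,-50,26)),("rail far end",(78,-34.5,20))):
    print(nm,*[((proj(n,j2w(p,J))[0]-o_)*k+a).round() for n,o_,a in(("top",(185,165),(0,0)),("scene",(205,150),(400,0)))])
```

```text
[-13.86528281  -3.19052809   6.99662643] [-0.80819944  2.77510051 -0.44004234] [ 9.92472903 33.34735195 31.1027241 ]
home near-right top [285. 191.] [641. 282.]
home near-left top [161. 211.] [545. 237.]
far-right [268.  86.] [694. 219.]
15short near-right [289. 219.] [627. 300.]
stop near top right [301.  84.] [720. 240.]
rail far end [272.  91.] [696. 236.]
```

View pics/p8.png

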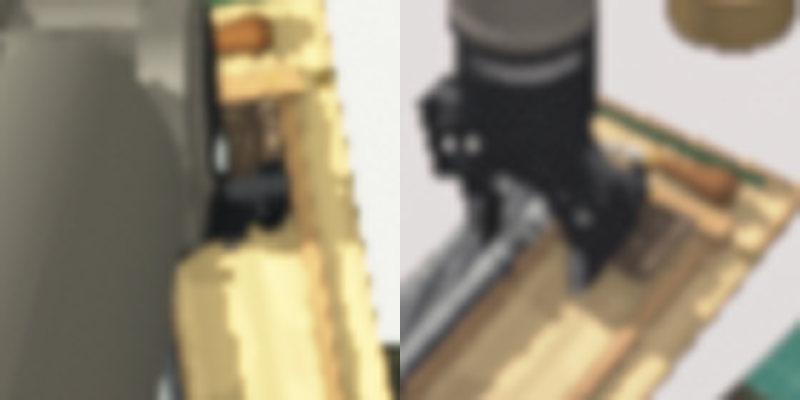

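The picture shows the block at home: its near-right corner is at scene-half (640,282) against (641,282) predicted for home. In the top half its far edge is against the stop at about (280,97). I'll back the finger off with the flap still held, then release.

Call:
{"name": "arm_command", "arguments": {"increments": [[[-0.004,-0.0003,-0.0006],[0,0,0],68],[[-0.008,-0.0006,-0.0008],[0,0,0],68],[[-0.011,-0.001,-0.0008],[0,0,0],68],[[-0.011,-0.001,-0.0008],[0,0,0],68]]}}

```text
clock: 11.0
tcp_pos: [0.5817, 0.0156, 0.0367]
orientation: [2.096, 2.336, 0.005]
contact_force: [3.3, -1.4, 4.8]
grip_width: 0.058
```

Call:
{"name": "arm_command", "arguments": {"increments": [[[0,0,0.003],[0,0,0],68],[[0,0,0.006],[0,0,0],68],[[0,0,0.009],[0,0,0],68],[[0,0,0.013],[0,0,0],68],[[0,0,0.02],[0,0,0],68],[[0,0,0.04],[0,0,0],68],[[0,0,0.08],[0,0,0],68],[[0,0,0.12],[0,0,0],68]]}}

```text
clock: 11.8
tcp_pos: [0.5787, 0.0153, 0.1566]
orientation: [-2.097, -2.337, 0.003]
contact_force: [0.5, -0.5, 0.7]
grip_width: 0.0579
```

Call:
{"name": "arm_command", "arguments": {"increments": [[[-0.03,0.05,0.03],[0,0,0],68],[[-0.05,0.1,0.05],[0,0,0],68],[[-0.07,0.15,0.05],[0,0,0],68],[[-0.09,0.2,0.05],[0,0,0],68],[[-0.11,0.25,0.05],[0,0,0],68],[[-0.11,0.25,0.05],[0,0,0],68],[[-0.11,0.25,0.05],[0,0,0],68]]}}

```text
clock: 12.5
tcp_pos: [0.4667, 0.2712, 0.2061]
orientation: [-2.086, -2.346, -0.002]
contact_force: [0.6, 0.4, -0.4]
grip_width: 0.058
```

Run:
```python
from h import *
J=np.load("J.npy"); o=r.get_obs(); print(o["clock"],o["tcp_pos"],o["contact_force"])
fr={n:r.grab_frame(n) for n in("top","scene")}
for n in fr: cv2.imwrite(f"pics/{n}_end.png",fr[n])
# block top near edge: scan along jig x on top face (z33) right of the wing, y -20 ; and lino/bed contrast
for n in fr:
  for y in(-14,-20,-26):
    xs=np.arange(0,96,4); uv=proj(n,j2w([(x,y,33) for x in xs],J)).astype(np.float32)
    v=cv2.remap(cv2.cvtColor(fr[n],cv2.COLOR_BGR2GRAY),uv[:,:1],uv[:,1:],cv2.INTER_LINEAR).ravel(); print(n,y,dict(zip(xs.tolist(),v.tolist())))
# differences to the first pictures, outside jig
for n in fr:
  d=cv2.absdiff(fr[n],cv2.imread(f"pics/{n}0.png")).max(2); c,_=cv2.findContours((d>50).astype(np.uint8),0,2); print(n,[cv2.boundingRect(k) for k in c if cv2.contourArea(k)>3])
```

```text
12.5 [0.46671814 0.27116113 0.20610177] [ 0.63843454  0.43894061 -0.44945527]
top -14 {0: 230, 4: 230, 8: 230, 12: 224, 16: 179, 20: 119, 24: 113, 28: 96, 32: 75, 36: 72, 40: 77, 44: 73, 48: 69, 52: 73, 56: 75, 60: 79, 64: 75, 68: 73, 72: 98, 76: 159, 80: 198, 84: 204, 88: 213, 92: 222}
top -20 {0: 234, 4: 234, 8: 234, 12: 230, 16: 189, 20: 116, 24: 99, 28: 98, 32: 97, 36: 95, 40: 94, 44: 92, 48: 96, 52: 103, 56: 102, 60: 97, 64: 93, 68: 90, 72: 113, 76: 170, 80: 202, 84: 205, 88: 214, 92: 224}
top -26 {0: 228, 4: 227, 8: 227, 12: 222, 16: 170, 20: 116, 24: 112, 28: 118, 32: 109, 36: 106, 40: 102, 44: 106, 48: 115, 52: 108, 56: 102, 60: 100, 64: 100, 68: 109, 72: 127, 76: 182, 80: 204, 84: 204, 88: 207, 92: 207}
scene -14 {0: 196, 4: 191, 8: 170, 12: 142, 16: 122, 20: 109, 24: 98, 28: 94, 32: 91, 36: 83, 40: 79, 44: 81, 48: 80, 52: 75, 56: 75, 60: 77, 64: 78, 68: 78, 72: 84, 76: 107, 80: 140, 84: 164, 88: 164, 92: 146}
scene -20 {0: 198, 4: 193, 8: 172, 12: 142, 16: 120, 20: 107, 24: 95, 28: 93, 32: 95, 36: 95, 40: 94, 44: 93, 48: 92, 52: 91, 56: 92, 60: 93, 64: 94, 68: 95, 72: 99, 7
[... 682 characters left out ...]
02, 4, 7), (0, 201, 78, 79), (293, 199, 75, 50), (193, 194, 4, 5), (207, 189, 3, 10), (192, 188, 10, 4), (211, 183, 13, 3), (222, 182, 17, 21)]
scene [(21, 330, 13, 11), (69, 301, 3, 3), (0, 273, 2, 20), (322, 269, 11, 9), (63, 264, 16, 37), (69, 255, 21, 40), (66, 248, 6, 5), (47, 231, 11, 11), (232, 221, 14, 15), (53, 221, 4, 5), (219, 219, 15, 11), (194, 207, 4, 3), (218, 202, 26, 17), (224, 202, 4, 4), (41, 199, 12, 13), (236, 185, 22, 18), (201, 172, 30, 29), (0, 171, 15, 7), (22, 164, 11, 9), (36, 149, 15, 45), (0, 141, 17, 14), (9, 134, 24, 29), (107, 74, 38, 62), (103, 46, 18, 10), (73, 38, 30, 20), (112, 34, 10, 7), (102, 23, 32, 52), (112, 20, 6, 4), (17, 0, 93, 43), (0, 0, 5, 10)]
```

The viewer limit is reached, so I'll check the bystanders and the flap numerically.

Run:
```python
from h import *
for n,regs in(("top",dict(eraser=(338,205,20,30),brayer=(333,168,72,45),ink=(108,208,22,20),glue=(95,238,25,18),gouge_pencil=(188,158,55,24),lookL=(157,208,24,22),lookR=(268,214,26,24))),("scene",dict(eraser=(308,265,28,20),brayer=(325,240,65,55),ink=(152,150,22,22),glue=(128,152,18,30),gouge_pencil=(230,165,50,25)))):
  a=cv2.imread(f"pics/{n}0.png");b=cv2.imread(f"pics/{n}_end.png")
  g=lambda i:cv2.Canny(i,60,140).astype(np.float32)
  for k,(x,y,w,h) in regs.items():
    m=4;res=cv2.matchTemplate(b[y-m:y+h+m,x-m:x+w+m],a[y:y+h,x:x+w],cv2.TM_CCOEFF_NORMED);_,v,_,l=cv2.minMaxLoc(res);print(n,k,round(v,2),(l[0]-m,l[1]-m))
J=np.load("J.npy");b=cv2.imread("pics/scene_end.png");a=cv2.imread("pics/scene0.png")
# wing: template of the wing's near-right corner, closed -> now
t=cv2.imread("pics/top0.png")[184:202,208:228]
for n,(x,y,w,h) in(("scene",(232,178,20,20)),("top",(210,184,18,18))):
  a=cv2.imread(f"pics/{n}0.png");b=cv2.imread(f"pics/{n}_end.png");m=9
  res=cv2.matchTemplate(b[y-m:y+h+m,x-m:x+w+m],a[y:y+h,x:x+w],cv2.TM_CCOEFF_NORMED);_,v,_,l=cv2.minMaxLoc(res)
  pr=[]
  for th in(0,.3,.385,.5,.6):
    d=np.array([-45.5,-8.]);c,s=np.cos(-th),np.sin(-th);pr.append(proj(n,j2w((30,38.5+c*d[0]-s*d[1],34+s*d[0]+c*d[1]),J))[0])
  print(n,"wing shift",v,(l[0]-m,l[1]-m),"pred",(np.array(pr)-pr[0]).round(1).tolist())
```

```text
top eraser 0.93 (0, 0)
top brayer 0.92 (0, 0)
top ink 1.0 (0, 0)
top glue 0.42 (0, -1)
top gouge_pencil 1.0 (0, 0)
top lookL 1.0 (0, 0)
top lookR 0.64 (0, 0)
scene eraser 0.92 (0, 0)
scene brayer 0.89 (0, 0)
scene ink 1.0 (0, 0)
scene glue 1.0 (0, 0)
scene gouge_pencil 0.96 (0, 0)
scene wing shift 0.7054016590118408 (0, -1) pred [[0.0, 0.0], [0.0, -2.9], [-0.2, -3.8], [-0.6, -5.0], [-1.0, -6.2]]
top wing shift 0.5300382971763611 (0, -1) pred [[0.0, 0.0], [-0.2, -0.9], [-0.5, -1.1], [-1.1, -1.3], [-1.8, -1.5]]
```

Run:
```python
from h import *
J=np.load("J.npy");b=cv2.cvtColor(cv2.imread("pics/scene_end.png"),6)
print("scene rows184-202 cols228-252");print(b[182:204,228:252])
for th in(0,.3,.385,.5):
  d=np.array([-45.5,-8.]);c,s=np.cos(-th),np.sin(-th)
  print(th,[proj("scene",j2w((x,38.5+c*d[0]-s*d[1],34+s*d[0]+c*d[1]),J))[0].round(1) for x in(30,74)])
```

```text
scene rows184-202 cols228-252
[[112 134 157 174 182 184 185 186 187 186 186 187 187 187 186 185 183 182
  181 184 185 180 171 157]
 [122 148 168 180 184 185 185 186 187 186 187 186 186 187 187 187 187 185
  185 184 179 173 173 170]
 [141 164 177 182 184 186 185 185 186 186 186 186 186 186 186 186 187 187
  187 179 162 153 162 169]
 [159 174 180 182 185 185 185 185 185 186 186 186 186 186 186 187 186 187
  182 162 133 120 134 151]
 [166 170 167 169 176 182 184 184 185 185 185 185 185 185 186 186 186 183
  166 133  99  88  99 117]
 [163 156 143 140 152 163 175 181 185 186 186 186 186 185 185 186 182 167
  136  98  77  74  78  89]
 [147 136 124 115 118 130 148 164 177 183 186 186 185 185 185 181 168 138
  100  74  69  74  78  86]
 [132 116 113 107 102 100 110 128 151 167 177 182 184 185 182 167 140 103
   74  65  69  77  86  92]
 [124 105 104 101  98  95  92  96 108 128 148 163 173 178 170 144 109  79
   66  64  73  84  91  98]
 [116 105 101  94  91  95  94  90  89  92 106 123 141 152 144 113  85  72
   72  72  80  89  94 100]
 [ 99 100  98  95  95  95  92  93  93  90  88  91 100 108 10
[... 656 characters left out ...]
 129 128 127 127 128 131 148 169 172 160 147 134 125 119 112 106
   99  96 100 109 116 119]
 [133 130 128 127 127 128 131 143 164 187 192 186 171 160 147 134 123 116
  112 110 112 114 119 121]
 [131 129 128 129 129 132 143 163 185 195 197 195 191 187 178 163 144 129
  124 124 125 125 124 120]
 [133 131 130 130 131 142 163 184 196 198 196 195 197 200 199 192 173 154
  142 144 147 142 130 119]
 [138 136 134 132 138 158 183 196 198 196 195 197 201 205 206 203 194 179
  165 164 167 155 134 121]]
0 [array([241.7, 196. ]), array([249.1, 187.5])]
0.3 [array([241.7, 193.2]), array([249.1, 184.6])]
0.385 [array([241.5, 192.3]), array([249. , 183.7])]
0.5 [array([241.1, 191. ]), array([248.6, 182.5])]
```

```bash
python3 -c "
from bench import r
print(r.hand_in())"
```

```text
the job is handed in; nothing more can be done
None
```

The lino block is home against the end stop with the flap closed on it. The arm is clear, and I handed the job in at about 12.6 s on the robot's clock. One fingertip held the thumb plate down, with the flap at about 0.52–0.56 rad, while the other pushed the block along the channel. I backed the finger off the block before letting the flap close.

**First push failed:** on the first try I pressed the plate hard against its open stop and the fingertip stuck. The wrist force rose to about 112 N, under the 120 N limit, before I backed off. The block had not moved. I pressed again farther out on the plate with less force, and the slide then went smoothly.

**Last checks:**
- **Block:** its near-right corner was within a pixel of the position predicted for home, no gap to the stop showed, and the push met firm resistance there (about 14 N).
- **Flap:** the wing corner's position gives about 0.4 rad, which matches resting on the block (about 0.385).
- **Bystanders:** none showed any shift. The glue matched poorly in the top view, where the arm probably covered it, but exactly in the scene view. The look-alike block to the right of the jig also matched only weakly in the top view (0.64), though with no shift; I did not check it in the scene view.
- **Disagreed:** the automatic template match for the flap was inconclusive because the block behind it had changed the background, so I read the wing corner from pixel values instead.
- **Not done:** I had used all 12 pictures, so I did not view a final picture; the end state was checked from numbers only.

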